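Charge the milling cup with four grinding balls from the cell feeder

ROBOT

A 7-joint arm with a two-finger parallel gripper is mounted at the origin on a cart in front of the work surface, level with it; the furniture and walls round the work are solid. World frame = base frame: x ahead of the robot, y to its left, z up, the work surface at z = 0. Lengths are in m, angles in rad, forces in N, time in s.
With the tool pointing down it reaches from about 0.425 to 0.8 m from the base axis. Payload 8.3 kg.
Tool frame: the origin (TCP) lies midway between the tips of the shut fingers; the grasp point (between the pads) lies 19 mm behind it (arm.hold_point_z is the z of the grasp point in the tool frame, in m); z points along the fingers, y is the line along which they close (so a half turn about z gives the same grasp; the last joint's range is limited). The gripper opens to 85 mm and grips with 20 to 120 N. Pads are 22 mm wide; open, the fingers measure 114 mm over their backs; the gripper's body (76 mm by 85 mm) begins 54 mm behind the grasp point. The pads swing forward as they close: fully open they stand 13 mm farther back than shut.
Start: joints at [1.082, 0.383, 0.016, 1.37, -0.006, 1.388, -0.046], TCP at [0.258, -0.569, 0.231] pointing down, gripper open.
Joint ranges: [-2.95, 2.95], [-0.25, 2.06], [-1.52, 1.56], [0.18, 2.33], [-1.44, 4.58], [0.02, 2.06], [-3.01, 3.01]. Speed limits (rad/s): [2.39, 2.39, 3.01, 3.01, 3.14, 3.14, 3.14].

INTERFACE

Orientations are given as [roll, pitch, yaw] about the fixed x, y, z axes, in that order (R = Rz(yaw) Ry(pitch) Rx(roll)).
In Python, from workcell import arm gives the robot as it stands.
- The arm moves only by the tool play_rows, never from a script. Its argument "series" is a list of rows, each a list of 3 entries, a list of its own where there are three numbers: the shift along the world's x, y, z in cm, then the turn, a rotation vector about the world's x, y, z in degrees, then the opening, from 0 (shut) to 1 (fully open). A call has exactly 8 rows; each row shifts and turns the commanded pose from where the row before left it; what a row does not reach is not made up. A row lasts 1/8 s, in which the tool goes at most 62.5 mm and 10.7 degrees, less where a joint would pass 70% of its speed; a pose out of reach is approached as far as the arm can. A call with a gripper value outside its range is refused whole. The fingers move at their own pace and stop on an object; "newtons" is the grip in N (left out, the last holds). Time passes only in rows, so rows that do not move let the fingers close, or fill a call up. It gives the time, the measured TCP pose, the force, the opening and the grip force at its end, in the units of the state.
- arm.observe(): the state, without advancing time (a new reading comes with each control period).
- arm.capture(name): name is "side" or "top" or "wrist"; returns (picture, depth): 384x512x3 uint8, blue, green, red; 384x512 float32, m along the optical axis (not along the pixel's ray), 0 where there is no reading.
- arm.camera_model(name): a dict with "fx", "fy", "cx", "cy" (pixels), "distortion" ([k1, k2, p1, p2, k3] as OpenCV has them; the pictures are not rectified), "eye" and "rotation" of the camera in the world; the wrist camera has in their place "mount" (4x4, takes a point from camera to tool coordinates, whose origin is the TCP and whose axes are the flange's). Camera axes: x right, y down, z forward; pixel columns grow to the right and rows downward; lengths in m; the calibration is good to about 2 mm. A picture is of the moment at which its call begins: read the wrist's pose just before it. camera_model takes no time and is no camera call.
- arm.close_job(): hands the job in; it is judged then, once.
Trained networks look in the newest picture that a camera, given by its name, has taken for a name from the list of things; names that differ only in an ending like _2 or _b are one class to them, and where a whole thing is asked for, a point or a joint stands for the part that bears it (a point fixed in the world has none). Each returns a list of dicts, best first, with "confidence" (0 to 1); they miss things now and then, are a little off and sometimes report something else, mostly with a low value. They report only what shows in the picture. A call takes as long as a camera call.
- arm.cut_out(camera, query): "region" (384x512 bool, what is visible of it) and "at" ([column, row] in pixels, amid what is visible of it).
- arm.spot_point(camera, query): "at" ([column, row] in pixels: a listed point, or the origin of a listed thing).
The state is a dict: "time_s": time; "joint_pos": joint angles; "qvel": joint speeds; "joint_efforts": joint torques, N m; "ee_pos": TCP position; "tcp_rot": TCP orientation; "contact_force": force on the tool from outside, world axes, zero at the start; "ft_torque": the same for the moment, N m; "opening": finger opening in m; "grip_force": force on a finger pad.
Only numpy, scipy, OpenCV 4.12 (cv2) and the standard library are available. Lean on these libraries where they do the work, as an engineer would, in place of code of your own. Each camera call takes 0.05 s, during which the arm holds its last target. There are 200 camera calls.

TASK

Charge the small steel cup for the mill: slide it upright under the feeder's spout until it is fully home in the V seat, then turn the feeder's wing handle clockwise (seen from above) until exactly four balls have dropped into the cup. Leave the cup home under the spout and the other balls in the feeder; spill no ball, and leave the other things on the bench where they are.

Things in the scene. Friction and masses are not known exactly. Their poses are not given: they have to be found in the camera images.
- ball_feeder: Fixed bench feeder for grinding balls, 149 mm long, 122 mm wide. Its grey cell housing with clear lid (98 mm square, z 46 to 87 mm, centred 32 mm behind the spout) juts 17 mm forward of the spout over the cup's place. Origin on the worktop under the spout's centre; own +x to its rear (the cup goes in along +x from the open front), -y to the side of the ball magazine, z up.
- cup_seat (a point): Point on the worktop 4 mm behind the spout's axis, axes as ball_feeder: a cup home against both cheeks of the V seat is centred here. The two steel cheeks (z 2 to 31 mm, each 58 mm long) stand at 45 degrees left and right, 26 mm from this point, open to the feeder's front (-x); they centre the cup.
- spout (a point): Centre of the spout's lower mouth, 46 mm above the worktop (25 mm bore, 33 mm outside), 4 mm in front of cup_seat. Balls drop out here one by one.
- handle (a point): Middle of the black wing handle on top of the feeder's upright shaft, 219 mm above the worktop, 32 mm behind the spout: a bar 52 mm long (own x), 12 mm thick (own y), 28 mm high (z 207 to 235 mm), turning about the vertical. The ball magazine beside it (32 mm to the feeder's -y) and its post are 190 mm high.
- rotor (a joint): Angle of the wing handle and the six-celled rotor below (rad); grows as it is turned the feeding way, clockwise from above (it has no ratchet: do not turn it back); endless, light friction. The magazine stands a quarter turn before the spout: the first ball rides in its cell for up to a quarter turn, then one ball drops per sixth of a turn. The starting angle differs each time.
- cup: Small plain steel cup, open at the top, 54 mm across the rim, 44 mm across the foot, 42 mm high, wall about 2 mm. Origin at the centre of its underside, z up. It slides on the worktop.
- ball_0_center (a point): Centre of steel grinding ball 0 (20 mm across, all alike). At the start the six balls stand one above the other, ball_0 lowest (in a rotor cell, centre 72 mm above the worktop), the other five in the magazine of four upright rods; they leave in this order.
- ball_1_center (a point): Centre of steel grinding ball 1 (20 mm across, all alike). At the start the six balls stand one above the other, ball_0 lowest (in a rotor cell, centre 72 mm above the worktop), the other five in the magazine of four upright rods; they leave in this order.
- ball_2_center (a point): Centre of steel grinding ball 2 (20 mm across, all alike). At the start the six balls stand one above the other, ball_0 lowest (in a rotor cell, centre 72 mm above the worktop), the other five in the magazine of four upright rods; they leave in this order.
- ball_3_center (a point): Centre of steel grinding ball 3 (20 mm across, all alike). At the start the six balls stand one above the other, ball_0 lowest (in a rotor cell, centre 72 mm above the worktop), the other five in the magazine of four upright rods; they leave in this order.
- ball_4_center (a point): Centre of steel grinding ball 4 (20 mm across, all alike). At the start the six balls stand one above the other, ball_0 lowest (in a rotor cell, centre 72 mm above the worktop), the other five in the magazine of four upright rods; they leave in this order.
- ball_5_center (a point): Centre of steel grinding ball 5 (20 mm across, all alike). At the start the six balls stand one above the other, ball_0 lowest (in a rotor cell, centre 72 mm above the worktop), the other five in the magazine of four upright rods; they leave in this order.
- pointing_trowel: Pointing trowel, 258x63x33 mm, lying on the worktop; bystander. Origin at the centre of its underside.
- alu_dish: Shallow aluminium dish, 73 mm across, 18 mm high; bystander. Origin at the centre of its underside.
- weight_a: Brass weight with knob, 36 mm across, 50 mm high; bystander. Origin at the centre of its underside.
- sample_jar: White plastic sample jar, 53 mm across, 81 mm high; bystander. Origin at the centre of its underside.
- paint_brush: Flat brush, 179x46x14 mm, lying; bystander. Origin at the centre of its underside.

How it is judged:
By the outcome, as a careful person would: the job done as asked, in the order asked, and still so for the second after the job is handed in, with the robot touching nothing.
It also fails if it takes over 67 s, if anything falls off the work surface, if the arm or the gripper's body presses on something with over 40 N, if the wrist force passes 120 N, or if a joint passes its speed limit or range.

## Working session

There is one attempt and no reset: what is moved stays moved. The work goes in short steps, Python scripts to look and compute and a tool call to move; the robot and the scene stay as the last step left them, time stands still between calls to the robot, and variables do not carry over. Pictures are saved under pics/ and viewed, at most 10 in all, crops included, and the job is handed in when it is done.

Besides the shell and the picture viewer there is one more tool, called after "Emit:" as name([rows], argument=value, ...), one row to a line, values as JSON. play_rows: Moves the arm, as the interface text tells. Its arguments: {"type":"object","properties":{"series":{"type":"array"},"newtons":{"type":"number"}},"required":["series"]}

```bash
mkdir -p pics; cat > h.py <<'E'
import numpy as np, cv2
from workcell import arm
def cam(n):
    m=arm.camera_model(n)
    K=np.array([[m['fx'],0,m['cx']],[0,m['fy'],m['cy']],[0,0,1.]]);D=np.array(m['distortion'],float)
    if 'eye' in m: return K,D,np.array(m['rotation']),np.array(m['eye'])
    s=arm.observe(); r=np.array(s['tcp_rot'])
    from scipy.spatial.transform import Rotation as Ro
    R=Ro.from_euler('xyz',r).as_matrix() if r.shape==(3,) else r
    M=np.array(m['mount']); return K,D,R@M[:3,:3],R@M[:3,3]+np.array(s['ee_pos'])
def ray(c,px):
    K,D,R,e=c; p=cv2.undistortPoints(np.array(px,float).reshape(-1,1,2),K,D).reshape(-1,2)
    return (R@np.c_[p,np.ones(len(p))].T).T, e
def onz(c,px,z):
    d,e=ray(c,px); return e+d*((z-e[2])/d[:,2])[:,None]
def cloud(c,dep,mask):
    v,u=np.nonzero(mask&(dep>0)); d,e=ray(c,np.c_[u,v]); return e+d*dep[v,u][:,None]
def proj(c,P):
    K,D,R,e=c; return cv2.projectPoints((np.atleast_2d(P)-e)@R,np.zeros(3),np.zeros(3),K,D)[0].reshape(-1,2)
def tri(c1,p1,c2,p2):
    d1,e1=ray(c1,p1);d2,e2=ray(c2,p2);d1=d1[0];d2=d2[0]
    t=np.linalg.lstsq(np.c_[d1,-d2],e2-e1,rcond=None)[0]
    a=e1+t[0]*d1;b=e2+t[1]*d2; return (a+b)/2,np.linalg.norm(a-b)
E
python3 - <<'E'
from h import *
s=arm.observe();print({k:s[k] for k in('time_s','ee_pos','tcp_rot','opening')},arm.hold_point_z)
im={}
for n in('top','side'):
    p,d=arm.capture(n);c=cam(n);print(n,c[3],np.round(c[2][:,2],2),c[0][0,0]);im[n]=p
    np.save(n+'_d.npy',d)
    for q in('cup','ball_feeder','handle','spout','cup_seat','ball_0_center','ball_5_center','pointing_trowel','alu_dish','weight_a','sample_jar','paint_brush'):
        r=arm.spot_point(n,q)[:2]
        print(q,[(np.round(x['at'],1).tolist(),round(x['confidence'],2),np.round(onz(c,x['at'],.219 if q=='handle' else .046 if q=='spout' else 0)[0],3).tolist()) for x in r])
    for q in('cup','handle'):
        for x in arm.cut_out(n,q)[:1]:
            P=cloud(c,d,x['region']);print(q,'cut',x['confidence'],len(P),np.round(np.median(P,0),3),np.round(P.min(0),3),np.round(P.max(0),3))
    cv2.imwrite('pics/%s0.png'%n,p)
E
```

```text
{'time_s': 0.0, 'ee_pos': array([ 0.25796905, -0.56871258,  0.23026231]), 'tcp_rot': array([-3.13961800e+00,  3.33719021e-05,  4.25853546e-01]), 'opening': 0.08536930876333744} -0.0187Traceback (most recent call last):
  File "<stdin>", line 5, in <module>
IndexError: too many indices for array: array is 1-dimensional, but 2 were indexed
```

```bash
python3 - <<'E'
s=open('h.py').read()
s=s.replace("return K,D,np.array(m['rotation'])","return K,D,Ro.from_euler('xyz',m['rotation']).as_matrix()").replace("    from scipy.spatial.transform import Rotation as Ro\n","").replace("import numpy as np, cv2","import numpy as np, cv2\nfrom scipy.spatial.transform import Rotation as Ro")
open('h.py','w').write(s)
E
cat > look.py <<'E'
from h import *
for n in('top','side'):
    p,d=arm.capture(n);c=cam(n);print(n,arm.camera_model(n)['rotation'],c[3],np.round(c[2][:,2],2),c[0][0,0])
    np.save(n+'_d.npy',d)
    for q in('cup','ball_feeder','handle','spout','cup_seat','ball_0_center','ball_5_center','pointing_trowel','alu_dish','weight_a','sample_jar','paint_brush'):
        r=arm.spot_point(n,q)[:2]
        print(q,[(np.round(x['at'],1).tolist(),round(x['confidence'],2),np.round(onz(c,x['at'],.219 if q=='handle' else .046 if q=='spout' else 0)[0],3).tolist()) for x in r])
    for q in('cup','handle'):
        for x in arm.cut_out(n,q)[:1]:
            P=cloud(c,d,x['region']);print(q,'cut',x['confidence'],len(P),np.round(np.median(P,0),3),np.round(P.min(0),3),np.round(P.max(0),3))
    cv2.imwrite('pics/%s0.png'%n,p)
E
python3 look.py
```

```text
top [-2.98282654  0.01622107 -1.5987309 ] [ 0.26789611 -0.0718548   1.34187457] [ 0.16  0.01 -0.99] 476.5584300140723
cup [([291.6, 165.0], 0.56, [0.555, -0.163, 0.0]), ([182.9, 205.0], 0.19, [0.448, 0.151, 0.0])]
ball_feeder [([265.5, 178.7], 0.68, [0.517, -0.087, 0.0])]
handle [([253.4, 167.8], 0.78, [0.504, -0.056, 0.219]), ([151.6, 234.0], 0.39, [0.351, 0.191, 0.219])]
spout [([264.6, 176.0], 0.77, [0.516, -0.084, 0.046]), ([252.9, 168.8], 0.72, [0.537, -0.052, 0.046])]
cup_seat [([261.2, 176.9], 0.8, [0.522, -0.075, 0.0])]
ball_0_center [([374.4, 190.8], 0.45, [0.472, -0.399, 0.0])]
ball_5_center [([251.7, 156.3], 0.44, [0.584, -0.049, 0.0])]
pointing_trowel [([372.0, 191.5], 0.84, [0.47, -0.392, 0.0]), ([266.2, 174.6], 0.72, [0.529, -0.089, 0.0])]
alu_dish [([348.3, 172.5], 0.97, [0.528, -0.326, 0.0])]
weight_a [([154.2, 209.6], 0.69, [0.437, 0.235, 0.0])]
sample_jar [([181.2, 201.6], 0.94, [0.458, 0.156, 0.0]), ([291.9, 161.9], 0.38, [0.564, -0.164, 0.0])]
paint_brush [([150.9, 233.0], 0.78, [0.37, 0.244, 0.0])]
cup cut 0.67 272 [ 0.564 -0.158  0.004] [ 0.534 -0.18  -0.007] [ 
[... 301 characters left out ...]
34.3], 0.19, [0.364, 0.252, 0.0])]
handle [([228.7, 172.2], 0.68, [0.518, -0.046, 0.219])]
spout [([235.0, 219.4], 0.92, [0.514, -0.078, 0.046])]
cup_seat []
ball_0_center []
ball_5_center [([255.4, 188.8], 0.59, [0.514, -0.315, 0.0]), ([219.5, 188.0], 0.55, [0.631, -0.29, 0.0])]
pointing_trowel [([272.8, 176.6], 0.77, [0.474, -0.406, 0.0])]
alu_dish [([252.8, 186.0], 0.78, [0.526, -0.33, 0.0])]
weight_a [([231.3, 319.8], 0.7, [0.435, 0.228, 0.0])]
sample_jar [([238.1, 294.2], 0.8, [0.442, 0.15, 0.0]), ([275.6, 178.7], 0.57, [0.461, -0.395, 0.0])]
paint_brush [([258.2, 334.9], 0.64, [0.366, 0.254, 0.0])]
handle cut 0.67 312 [ 0.51  -0.045  0.169] [ 0.501 -0.45  -0.004] [ 0.643 -0.023  0.235]
```

View pics/top0.png

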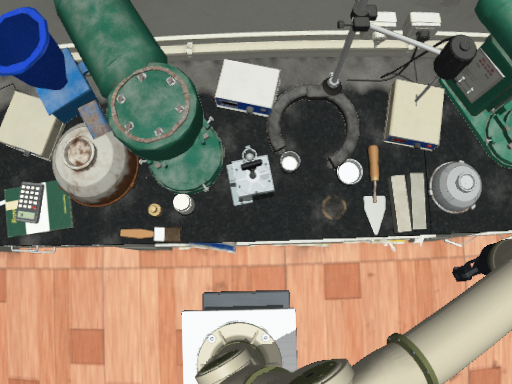

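View pics/side0.png

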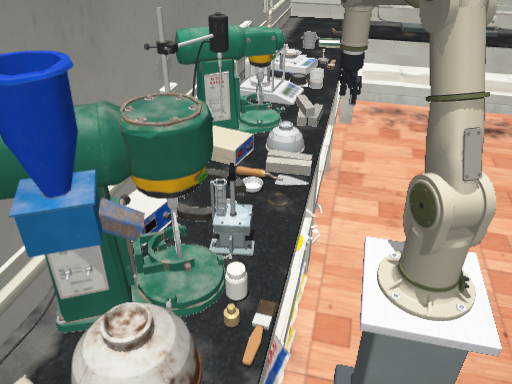

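Emit:
play_rows([
  [[3.2,3.6,1.8],[0,0,9.4],1],
  [[3.2,3.6,1.8],[0,0,9.4],1],
  [[3.2,3.6,1.8],[0,0,9.4],1],
  [[3.2,3.6,1.8],[0,0,9.4],1],
  [[3.2,3.6,1.8],[0,0,9.4],1],
  [[3.2,3.6,1.8],[0,0,9.4],1],
  [[3.2,3.6,1.8],[0,0,9.4],1],
  [[3.2,3.6,1.8],[0,0,9.4],1],
])

```text
time_s: 2.55
ee_pos: [0.5149, -0.28, 0.3761]
tcp_rot: [3.141, 0.0, 1.743]
contact_force: [0.6, -0.6, -1.0]
opening: 0.0854
grip_force: 0.0
```

```bash
cat > w.py <<'E'
from h import *
import sys
s=arm.observe();print(np.round(s['time_s'],2),np.round(s['ee_pos'],4),np.round(np.degrees(s['tcp_rot']),1),np.round(s['joint_pos'],2),np.round(s['contact_force'],1))
c=cam('wrist');p,d=arm.capture('wrist');cv2.imwrite('pics/%s.png'%sys.argv[1],p);np.savez(sys.argv[1],d=d,R=c[2],e=c[3],p=p)
hs={'handle':.219,'spout':.046}
for q in sys.argv[2:]:
    print(q,[(np.round(x['at'],1).tolist(),round(x['confidence'],2),np.round(onz(c,x['at'],hs.get(q,0))[0],4).tolist()) for x in arm.spot_point('wrist',q)[:2]])
    x=arm.cut_out('wrist',q)[:1]
    if x:
        P=cloud(c,d,x[0]['region']);z=np.percentile(P[:,2],97);T=P[P[:,2]>z-.008]
        print('  cut',round(x[0]['confidence'],2),len(P),'top z',round(z,4),'top centre',np.round((T.min(0)+T.max(0))/2,4),'size',np.round(np.ptp(T,axis=0),3),'minRect',cv2.minAreaRect((T[:,:2]*1000).astype(np.float32)))
E
python3 w.py w1 cup ball_feeder handle spout cup_seat
```

```text
2.55 [ 0.5149 -0.28    0.3761] [180.    0.   99.9] [ 0.7   0.3  -0.36  1.18  0.1   1.68  0.54] [ 0.6 -0.6 -1. ]
cup [([298.3, 64.2], 0.67, [0.5627, -0.1588, 0.0])]
  cut 0.58 1370 top z 0.0426 top centre [ 0.5593 -0.1566  0.0394] size [0.055 0.054 0.009] minRect ((559.6309814453125, -156.7185821533203), (53.485321044921875, 53.01887893676758), 10.135272026062012)
ball_feeder [([281.1, 1.4], 0.64, [0.5211, -0.0798, 0.0])]
  cut 0.92 595 top z 0.0869 top centre [ 0.5188 -0.0994  0.0836] size [0.093 0.017 0.009] minRect ((518.9163208007812, -99.81644439697266), (94.92748260498047, 1.7553234100341797), 10.08144474029541)
handle [([294.7, 64.7], 0.16, [0.5343, -0.1811, 0.219])]
  cut 0.28 566 top z 0.087 top centre [ 0.5195 -0.0994  0.0836] size [0.092 0.017 0.009] minRect ((519.5201416015625, -99.70909881591797), (93.70103454589844, 1.7553234100341797), 10.081443786621094)
spout []
  cut 0.86 554 top z 0.087 top centre [ 0.5182 -0.0996  0.0836] size [0.092 0.016 0.009] minRect ((518.286376953125, -99.92845153808594), (93.64777374267578, 1.7553234100341797), 10.081443786621094)
cup_seat []
  cut 0.68 547 top z 0.087 top centre [ 0.5188 -0.0994  0.0836] size [0.093 0.017 0.009] minRect ((518.9163208007812, -99.81644439697266), (94.92748260498047, 1.7553234100341797), 10.08144474029541)
```

View pics/w1.png

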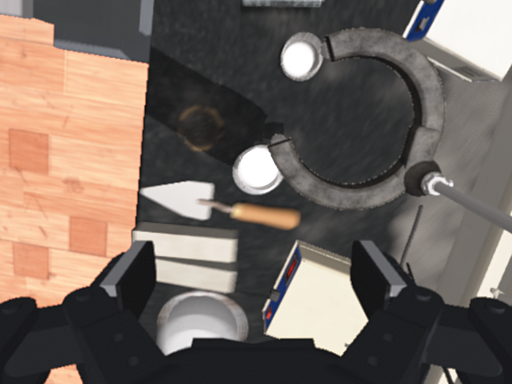

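```bash
python3 - <<'E'
from h import *
z=np.load('w1.npz');c=list(cam('wrist'));c[2]=z['R'];c[3]=z['e']
P=cloud(c,z['d'],np.ones((384,512),bool))
cc=np.array([.5593,-.1567]);v=P[:,:2]-cc;r=np.hypot(*v.T);a=np.degrees(np.arctan2(v[:,1],v[:,0]))
for k in range(-180,180,15):
    m=(a>=k)&(a<k+15)&(r>.029)&(r<.075)&(P[:,2]>.008)
    if m.sum()>3: print(k,m.sum(),'r min',r[m].min().round(3),'zmax',P[m,2].max().round(3), 'z near',np.round(P[m][r[m]<r[m].min()+.01][:,2].max(),3))
im=cv2.resize(z['p'][0:230,200:470],None,fx=2.6,fy=2.6,interpolation=cv2.INTER_CUBIC);cv2.imwrite('pics/crop1.png',im)
E
```

```text
0 49 r min 0.049 zmax 0.032 z near 0.032
15 289 r min 0.046 zmax 0.037 z near 0.036
30 281 r min 0.046 zmax 0.038 z near 0.037
45 64 r min 0.048 zmax 0.035 z near 0.035
75 52 r min 0.063 zmax 0.087 z near 0.087
90 109 r min 0.062 zmax 0.088 z near 0.088
105 108 r min 0.063 zmax 0.088 z near 0.088
120 105 r min 0.066 zmax 0.087 z near 0.087
```

View pics/crop1.png

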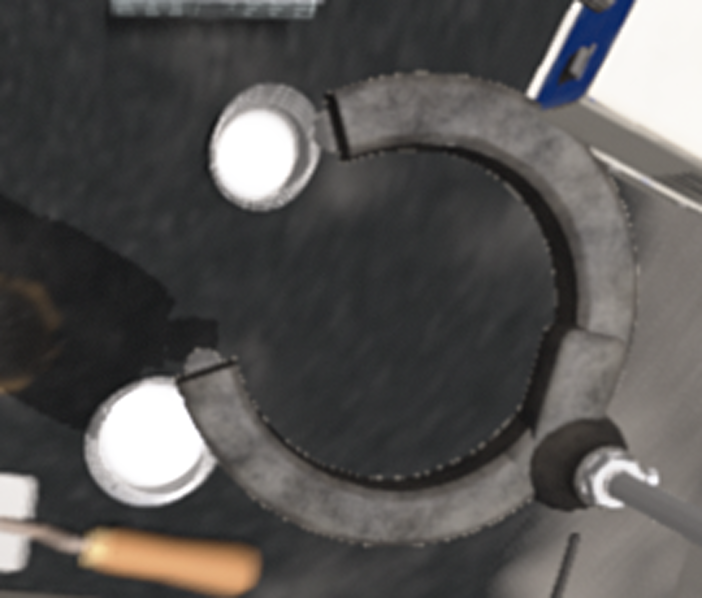

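Emit:
play_rows([
  [[0.55,1.54,-3.2],[0,0,-5],0.85],
  [[0.55,1.54,-3.2],[0,0,-5],0.85],
  [[0.55,1.54,-3.2],[0,0,-5],0.85],
  [[0.55,1.54,-3.2],[0,0,-5],0.85],
  [[0.55,1.54,-3.2],[0,0,-5],0.85],
  [[0.55,1.54,-3.2],[0,0,-5],0.85],
  [[0.55,1.54,-3.2],[0,0,-5],0.85],
  [[0.55,1.54,-3.2],[0,0,-5],0.85],
])

```text
time_s: 4.1
ee_pos: [0.5581, -0.1581, 0.1183]
tcp_rot: [3.141, 0.0, 1.036]
contact_force: [-0.4, 0.1, -0.0]
opening: 0.0725
grip_force: 0.0
```

```bash
python3 w.py w2 cup
```

```text
4.1 [ 0.5581 -0.1581  0.1183] [180.    0.   59.4] [ 0.47  0.39 -0.32  1.64  0.13  1.14 -0.41] [-0.4  0.1 -0. ]
cup [([253.6, 182.0], 0.74, [0.5581, -0.1579, 0.0])]
  cut 0.7 4902 top z 0.0423 top centre [ 0.5591 -0.156   0.0391] size [0.054 0.054 0.01 ] minRect ((558.924560546875, -155.94989013671875), (54.08635711669922, 53.67118835449219), 60.702205657958984)
```

View pics/w2.png

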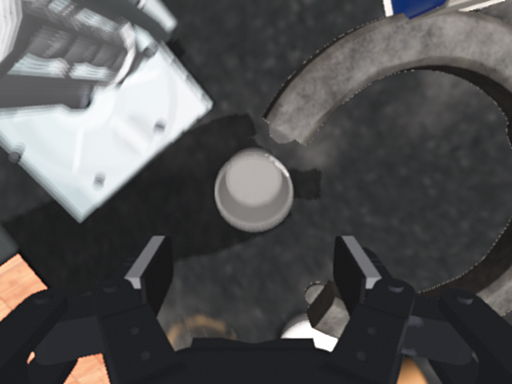

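Emit:
play_rows([
  [[0.1,0.2,-2.5],[0,0,0],0.85],
  [[0,0,-2.5],[0,0,0],0.85],
  [[0,0,-2.5],[0,0,0],0.85],
  [[0,0,-2.3],[0,0,0],0.85],
  [[0,0,0],[0,0,0],0.85],
  [[0,0,0],[0,0,0],0],
  [[0,0,0],[0,0,0],0],
  [[0,0,0],[0,0,0],0],
], newtons=20)

```text
time_s: 5.25
ee_pos: [0.5603, -0.1569, 0.0235]
tcp_rot: [3.139, -0.0, 1.04]
contact_force: [-1.8, -0.6, 7.3]
opening: 0.0526
grip_force: 20.7
```

Emit:
play_rows([
  [[-0.4,0,0.3],[0,0,0],0],
  [[-0.6,0.2,0],[0,0,6],0],
  [[-0.6,0.3,0],[0,0,8],0],
  [[-0.6,0.3,0],[0,0,8],0],
  [[-0.6,0.3,0],[0,0,8],0],
  [[-0.6,0.3,0],[0,0,7],0],
  [[0,0,0],[0,0,3.5],0],
  [[0,0,0],[0,0,0],0],
])

```text
time_s: 6.25
ee_pos: [0.5251, -0.1421, 0.0247]
tcp_rot: [3.141, 0.0, 1.747]
contact_force: [0.4, -0.2, -2.5]
opening: 0.0531
grip_force: 21.3
```

Emit:
play_rows([
  [[0.1,0,-0.2],[0,0,0],0],
  [[0,0,0],[0,0,0],1],
  [[0,0,0],[0,0,0],1],
  [[0,0,0],[0,0,0],1],
  [[0.2,-1.2,0],[0,0,0],1],
  [[0.3,-1.6,0],[0,0,0],1],
  [[0.3,-1.6,0],[0,0,0],1],
  [[0.3,-1.6,0],[0,0,0],1],
])

```text
time_s: 7.25
ee_pos: [0.5373, -0.2038, 0.0222]
tcp_rot: [-3.141, 0.0, 1.746]
contact_force: [-0.8, -0.5, -1.0]
opening: 0.0854
grip_force: 0.0
```

Emit:
play_rows([
  [[0,0,0.2],[4.9,0.9,0],0.35],
  [[0,0,0],[4.9,0.9,0],0.35],
  [[0,0,0],[4.9,0.9,0],0.35],
  [[0,0,0],[4.9,0.9,0],0.35],
  [[0,0,0],[4.9,0.9,0],0.35],
  [[0,0,-0.2],[4.9,0.9,0],0.35],
  [[0,0,-0.4],[0,0,0],0.35],
  [[0,0,-0.4],[0,0,0],0.35],
])

```text
time_s: 8.25
ee_pos: [0.5373, -0.2018, 0.0139]
tcp_rot: [-3.139, -0.521, 1.747]
contact_force: [-0.7, 0.2, -0.2]
opening: 0.0295
grip_force: 0.0
```

```bash
python3 w.py w3 cup ball_feeder handle
```

```text
8.25 [ 0.5373 -0.2018  0.0139] [-179.8  -29.8  100.1] [ 0.88  0.8  -0.53  1.43 -0.05  1.3   0.64] [-0.7  0.2 -0.2]
cup [([249.2, 140.3], 0.76, [0.5248, -0.1428, 0.0])]
  cut 0.82 12205 top z 0.0423 top centre [ 0.5257 -0.1417  0.0391] size [0.054 0.055 0.01 ] minRect ((525.605224609375, -141.5913848876953), (54.745643615722656, 53.83240509033203), 80.65631866455078)
ball_feeder []
  cut 0.94 3865 top z 0.0515 top centre [ 0.519  -0.0948  0.0502] size [0.025 0.011 0.01 ] minRect ((519.8489990234375, -96.23123931884766), (26.00792694091797, 8.299973487854004), 13.296113967895508)
handle []
```

View pics/w3.png

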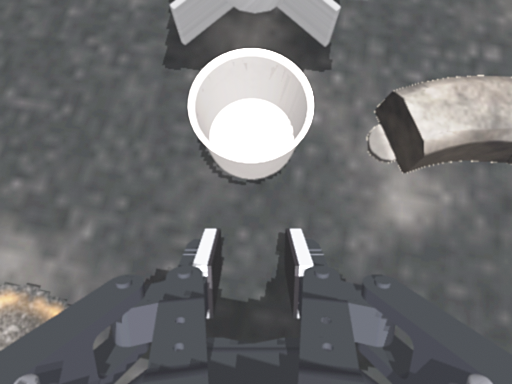

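Emit:
play_rows([
  [[-0.21,1.18,0],[0,0,0],0.35],
  [[-0.21,1.18,0],[0,0,0],0.35],
  [[-0.16,0.89,0],[0,0,0],0.35],
  [[-0.16,0.89,0],[0,0,0],0.35],
  [[-0.16,0.89,0],[0,0,0],0.35],
  [[-0.16,0.89,0],[0,0,0],0.35],
  [[-0.16,0.89,0],[0,0,0],0.35],
  [[-0.16,0.89,0],[0,0,0],0.35],
])

```text
time_s: 9.6
ee_pos: [0.5233, -0.1244, 0.0143]
tcp_rot: [-3.139, -0.522, 1.746]
contact_force: [-0.1, -1.1, 0.0]
opening: 0.03
grip_force: 0.6
```

```bash
python3 w.py w4 cup
```

```text
9.6 [ 0.5233 -0.1244  0.0143] [-179.8  -29.9  100.1] [ 0.85  0.72 -0.57  1.59 -0.09  1.19  0.57] [-0.1 -1.1  0. ]
cup [([255.0, 196.8], 0.94, [0.5196, -0.0965, 0.0])]
```

Emit:
play_rows([
  [[-0.07,0.4,0],[0,0,0],0.35],
  [[-0.07,0.4,0],[0,0,0],0.35],
  [[-0.07,0.4,0],[0,0,0],0.35],
  [[-0.05,0.3,0],[0,0,0],0.35],
  [[-0.02,0.1,0],[0,0,0],0.35],
  [[-0.02,0.1,0],[0,0,0],0.35],
  [[0,0,0],[0,0,0],0.35],
  [[0,0,0],[0,0,0],0.35],
])

```text
time_s: 10.75
ee_pos: [0.5204, -0.1081, 0.0143]
tcp_rot: [-3.138, -0.522, 1.746]
contact_force: [0.6, -1.6, -0.7]
opening: 0.0298
grip_force: 0.4
```

Emit:
play_rows([
  [[-0.02,0.1,0],[0,0,0],0.35],
  [[-0.02,0.1,0],[0,0,0],0.35],
  [[-0.02,0.1,0],[0,0,0],0.35],
  [[0,0.05,0],[0,0,0],0.35],
  [[0,0.05,0],[0,0,0],0.35],
  [[0,0,0],[0,0,0],0.35],
  [[0,0,0],[0,0,0],0.35],
  [[0,0,0],[0,0,0],0.35],
])

```text
time_s: 11.75
ee_pos: [0.5207, -0.1063, 0.0142]
tcp_rot: [-3.14, -0.518, 1.745]
contact_force: [3.3, -6.8, -1.4]
opening: 0.0301
grip_force: 3.5
```

Emit:
play_rows([
  [[-0.02,0.1,0],[0,0,0],0.35],
  [[-0.02,0.1,0],[0,0,0],0.35],
  [[-0.02,0.1,0],[0,0,0],0.35],
  [[0,0,0],[0,0,0],0.35],
  [[0,0,0],[0,0,0],0.35],
  [[0,0,0],[0,0,0],0.35],
  [[0,0,0],[0,0,0],0.35],
  [[0,0,0],[0,0,0],0.35],
])

```text
time_s: 12.75
ee_pos: [0.5209, -0.1057, 0.0142]
tcp_rot: [-3.141, -0.515, 1.743]
contact_force: [4.1, -13.6, -1.1]
opening: 0.0298
grip_force: 5.9
```

```bash
python3 w.py w5 cup
```

```text
12.75 [ 0.5209 -0.1057  0.0142] [-180.   -29.5   99.9] [ 0.84  0.7  -0.58  1.63 -0.1   1.16  0.55] [  4.1 -13.6  -1.1]
cup []
  cut 0.75 1116 top z 0.0429 top centre [ 0.5194 -0.1002  0.0471] size [0.033 0.01  0.021] minRect ((519.8720703125, -101.16926574707031), (33.22096633911133, 6.867691516876221), 9.505647659301758)
```

View pics/w5.png

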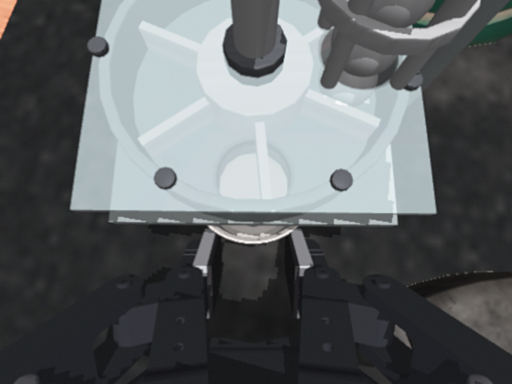

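Emit:
play_rows([
  [[0.1,-0.4,0],[0,0,0],0.35],
  [[0.1,-0.6,0],[0,0,0],0.35],
  [[0.26,-1.5,0],[0,0,0],0.35],
  [[0.35,-2.0,0.5],[0,0,0],0.35],
  [[0.35,-2.0,3],[0,0,0],0.35],
  [[0,-1,5],[-4.9,-0.9,0],0.6],
  [[0,0,6],[-7,-1.2,0],0.6],
  [[0,0,6],[-7,-1.2,0],0.6],
])

```text
time_s: 13.9
ee_pos: [0.5307, -0.1767, 0.2213]
tcp_rot: [-3.138, -0.183, 1.745]
contact_force: [1.1, -1.3, -0.1]
opening: 0.0511
grip_force: 0.0
```

Emit:
play_rows([
  [[0,0,6],[-7,-1.2,0],0.6],
  [[0,0,6],[-3.6,-0.6,0],0.6],
  [[0,0.5,5],[0,0,0],0.6],
  [[0,1,2],[0,0,0],0.6],
  [[0,1,0],[0,0,0],0.6],
  [[0,1,0],[0,0,0],0.6],
  [[0,0,0],[0,0,0],0.6],
  [[0,0,0],[0,0,0],0.6],
])

```text
time_s: 14.9
ee_pos: [0.5305, -0.1414, 0.4083]
tcp_rot: [-3.135, 0.0, 1.746]
contact_force: [-0.8, 1.2, 0.1]
opening: 0.0514
grip_force: 0.0
```

```bash
python3 w.py w6 handle cup
```

```text
14.9 [ 0.5305 -0.1414  0.4083] [-179.6    0.   100. ] [ 0.64  0.25 -0.58  1.19  0.14  1.74  0.27] [-0.8  1.2  0.1]
handle [([249.2, 70.1], 0.73, [0.51, -0.0521, 0.219]), ([234.3, 235.7], 0.39, [0.5235, -0.2238, 0.219])]
  cut 0.84 876 top z 0.2361 top centre [ 0.5118 -0.0512  0.2336] size [0.022 0.05  0.007] minRect ((511.7374572753906, -51.25759506225586), (12.020949363708496, 50.81829833984375), 14.690261840820312)
cup [([251.9, 67.6], 0.31, [0.5077, -0.0355, 0.0])]
  cut 0.2 975 top z 0.236 top centre [ 0.5119 -0.0511  0.2336] size [0.022 0.05  0.007] minRect ((511.7120361328125, -51.160579681396484), (12.020949363708496, 51.13874053955078), 14.690261840820312)
```

View pics/w6.png

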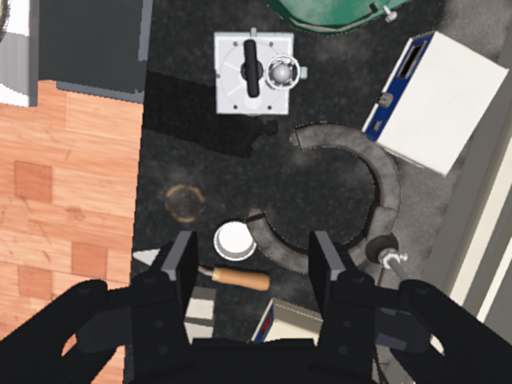

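```bash
python3 - <<'E'
from h import *
c=cam('top');P=cloud(c,np.load('top_d.npy'),np.ones((384,512),bool))
v=P[:,:2]-[.511,-.0515];r=np.hypot(*v.T);a=np.degrees(np.arctan2(v[:,1],v[:,0]))
for z in(.12,.25,.4,.6):
    m=(P[:,2]>z)&(r>.07)&(P[:,0]>.3);i=np.argsort(r[m])[:1];print(z,r[m][i],a[m][i],P[m][i],P[m][:,2].max())
E
```

```text
0.12 [0.11371315] [64.71013435] [[0.55957803 0.05131467 0.41425514]] 0.6118356069424361
0.25 [0.11371315] [64.71013435] [[0.55957803 0.05131467 0.41425514]] 0.6118356069424361
0.4 [0.11371315] [64.71013435] [[0.55957803 0.05131467 0.41425514]] 0.6118356069424361
0.6 [0.38062128] [67.26385798] [[0.65810552 0.29954491 0.60305682]] 0.6118356069424361
```

Emit:
play_rows([
  [[-0.5,2.3,0],[0,0,1.2],0.6],
  [[-0.5,2.3,0],[0,0,1.2],0.6],
  [[-0.5,2.3,-1],[0,0,1.2],0.6],
  [[-0.45,2.1,-3],[0,0,1.1],0.6],
  [[0,0,-4],[0,0,0],0.6],
  [[0,0,-4],[0,0,0],0.6],
  [[0,0,-2],[0,0,0],0.6],
  [[0,0,0],[0,0,0],0.6],
])

```text
time_s: 16.15
ee_pos: [0.5101, -0.0495, 0.2683]
tcp_rot: [-3.134, -0.0, 1.83]
contact_force: [-0.1, -0.6, 0.7]
opening: 0.0509
grip_force: 0.0
```

```bash
python3 - <<'E'
from h import *
s=arm.observe();print(s['ee_pos'],np.degrees(s['tcp_rot']),s['joint_pos'],s['contact_force'])
p,d=arm.capture('side');print([(x['at'],x['confidence']) for q in ('ball_5_center','ball_0_center') for x in arm.spot_point('side',q)])
a=cv2.resize(p[130:280,170:300],None,fx=4,fy=4,interpolation=cv2.INTER_CUBIC);cv2.imwrite('pics/s1.png',a)
E
```

```text
[ 0.51007214 -0.04946901  0.26826438] [-1.79558100e+02 -6.48115083e-03  1.04865018e+02] [ 0.59638248  0.17942354 -0.64338828  1.5822374   0.11003051  1.42372748
  0.20318089] [-0.11298525 -0.60997093  0.67020276]
[([219.1, 187.6], 0.42)]
```

View pics/s1.png

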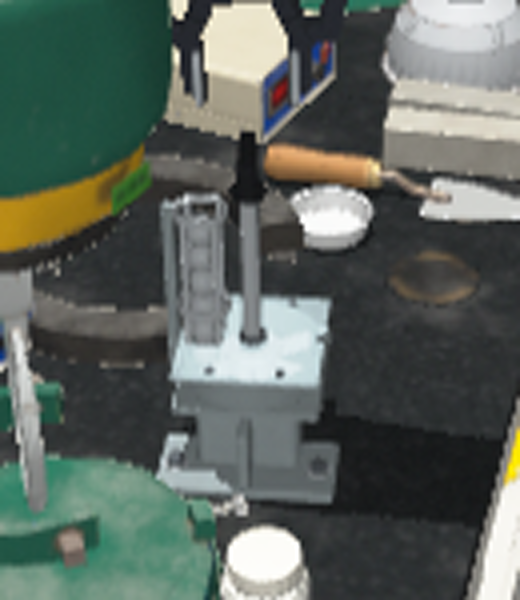

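Emit:
play_rows([
  [[0.1,-0.2,-2],[0,0,0],0.6],
  [[0,0,-2],[0,0,0],0.6],
  [[0,0,-1.5],[0,0,0],0.6],
  [[0,0,-0.8],[0,0,0],0.6],
  [[0,0,0],[0,0,0],0],
  [[0,0,0],[0,0,0],0],
  [[0,0,0],[0,0,0],0],
  [[0,0,0],[0,0,0],0],
], newtons=30)

```text
time_s: 17.3
ee_pos: [0.5123, -0.0531, 0.2076]
tcp_rot: [-3.137, 0.002, 1.828]
contact_force: [-5.4, -0.8, 6.4]
opening: 0.0114
grip_force: 32.4
```

Emit:
play_rows([
  [[-0.1,0,0.1],[0,0,-3],0],
  [[0,0,0],[0,0,-7],0],
  [[0,0,0],[0,0,-7],0],
  [[0,0,0],[0,0,-7],0],
  [[0,0,0],[0,0,-7],0],
  [[0,0,0],[0,0,-7],0],
  [[0,0,0],[0,0,-7],0],
  [[0,0,0],[0,0,-7],0],
])

```text
time_s: 18.3
ee_pos: [0.5118, -0.0529, 0.2076]
tcp_rot: [-3.137, 0.0, 0.917]
contact_force: [1.8, -0.2, -3.4]
opening: 0.0114
grip_force: 31.4
```

Emit:
play_rows([
  [[0,0,0],[0,0,-7],0],
  [[0,0,0],[0,0,-7],0],
  [[0,0,0],[0,0,-7],0],
  [[0,0,0],[0,0,-7],0],
  [[0,0,0],[0,0,-7],0],
  [[0,0,0],[0,0,-7],0],
  [[0,0,0],[0,0,-7],0],
  [[0,0,0],[0,0,-7],0],
])

```text
time_s: 19.3
ee_pos: [0.5116, -0.0524, 0.2076]
tcp_rot: [-3.136, 0.0, -0.06]
contact_force: [1.5, 2.2, -2.6]
opening: 0.0115
grip_force: 31.5
```

```bash
python3 - <<'E'
from h import *
s=arm.observe();print(s['time_s'],s['ee_pos'],np.degrees(s['tcp_rot']),np.round(s['joint_pos'],2),s['contact_force'],s['ft_torque'])
E
```

```text
19.3 [ 0.5116051  -0.05243686  0.20760691] [-1.79673867e+02  4.76122557e-04 -3.44584366e+00] [ 0.43  0.19 -0.44  1.69  0.08  1.28 -1.65] [ 1.50981154  2.15261143 -2.60875668] [ 0.05097904 -0.21479955  0.08326744]
```

Emit:
play_rows([
  [[0,0,0],[0,0,-8],0],
  [[0,0,0],[0,0,-8],0],
  [[0,0,0],[0,0,-8],0],
  [[0,0,0],[0,0,-8],0],
  [[0,0,0],[0,0,-8],0],
  [[0,0,0],[0,0,-8],0],
  [[0,0,0],[0,0,-8],0],
  [[0,0,0],[0,0,0],0],
])

```text
time_s: 20.3
ee_pos: [0.5119, -0.052, 0.2076]
tcp_rot: [-3.135, 0.001, -1.032]
contact_force: [4.7, 2.6, -4.0]
opening: 0.0116
grip_force: 31.4
```

Emit:
play_rows([
  [[0,0,0],[0,0,0],0.6],
  [[0,0,0],[0,0,0],0.6],
  [[0,0,0],[0,0,0],0.6],
  [[0,0,2],[0,0,0],0.6],
  [[0,0,2],[0,0,0],0.6],
  [[0,0,2],[0,0,10],0.6],
  [[0,0,0],[0,0,10],0.6],
  [[0,0,0],[0,0,10],0.6],
])

```text
time_s: 21.3
ee_pos: [0.5114, -0.0531, 0.2677]
tcp_rot: [-3.136, 0.0, -0.505]
contact_force: [0.1, 0.2, 0.0]
opening: 0.0513
grip_force: 0.0
```

Emit:
play_rows([
  [[0,0,0],[0,0,10],0.6],
  [[0,0,0],[0,0,10],0.6],
  [[0,0,0],[0,0,10],0.6],
  [[0,0,0],[0,0,10],0.6],
  [[0,0,0],[0,0,10],0.6],
  [[0,0,0],[0,0,10],0.6],
  [[0,0,0],[0,0,10],0.6],
  [[0,0,0],[0,0,10],0.6],
])

```text
time_s: 22.3
ee_pos: [0.5112, -0.0532, 0.2674]
tcp_rot: [-3.136, 0.001, 0.892]
contact_force: [-1.0, 0.5, 0.2]
opening: 0.0517
grip_force: 0.0
```

Emit:
play_rows([
  [[0,0,0],[0,0,10],0.6],
  [[0,0,0],[0,0,10],0.6],
  [[0,0,0],[0,0,10],0.6],
  [[0,0,0],[0,0,10],0.6],
  [[0,0,0],[0,0,10],0.6],
  [[0,0,0],[0,0,10],0.6],
  [[0,0,0],[0,0,10],0.6],
  [[0,0,0],[0,0,0],0.6],
])

```text
time_s: 23.3
ee_pos: [0.5112, -0.0532, 0.2674]
tcp_rot: [-3.136, 0.001, 2.106]
contact_force: [-0.1, 0.2, -0.9]
opening: 0.0513
grip_force: 0.0
```

```bash
cat > f.py <<'E'
from h import *
s=arm.observe();print(s['time_s'],s['ee_pos'],np.degrees(s['tcp_rot']),np.round(s['joint_pos'],2),s['contact_force'])
for n in('side','top'):
    p,d=arm.capture(n)
    for q in ('ball_5_center','handle'):
        print(n,q,[(np.round(x['at'],1),round(x['confidence'],2)) for x in arm.spot_point(n,q)[:2]])
    if n=='side':cv2.imwrite('pics/side_%d.png'%(10*s['time_s']),p)
E
python3 f.py
```

```text
23.3 [ 0.51123988 -0.0531732   0.26735511] [-1.79692172e+02  4.95371019e-02  1.20676605e+02] [ 0.57  0.18 -0.6   1.58  0.1   1.42  0.49] [-0.06349433  0.16427511 -0.94277473]
side ball_5_center [(array([217.9, 204. ]), 0.54), (array([229.3, 171.8]), 0.36)]
side handle [(array([228.3, 171.2]), 0.62)]
top ball_5_center []
top handle [(array([151.5, 234.9]), 0.54)]
```

Emit:
play_rows([
  [[0.05,0.05,-2],[0,0,0.2],0.6],
  [[0,0,-2],[0,0,0],0.6],
  [[0,0,-1.5],[0,0,0],0.6],
  [[0,0,-0.4],[0,0,0],0.6],
  [[0,0,0],[0,0,0],0],
  [[0,0,0],[0,0,0],0],
  [[0,0,0],[0,0,0],0],
  [[0,0,0],[0,0,0],0],
])

```text
time_s: 24.6
ee_pos: [0.5121, -0.0526, 0.2091]
tcp_rot: [-3.137, 0.002, 2.11]
contact_force: [-3.1, -0.5, 6.0]
opening: 0.0113
grip_force: 32.8
```

Emit:
play_rows([
  [[0,0,0],[0,0,-3],0],
  [[0,0,0],[0,0,-7],0],
  [[0,0,0],[0,0,-7],0],
  [[0,0,0],[0,0,-7],0],
  [[0,0,0],[0,0,-7],0],
  [[0,0,0],[0,0,-7],0],
  [[0,0,0],[0,0,-7],0],
  [[0,0,0],[0,0,-7],0],
])

```text
time_s: 25.6
ee_pos: [0.5122, -0.0524, 0.2091]
tcp_rot: [-3.138, 0.001, 1.199]
contact_force: [-2.4, -0.2, 6.7]
opening: 0.0113
grip_force: 32.8
```

Emit:
play_rows([
  [[0,0,0],[0,0,-7],0],
  [[0,0,0],[0,0,-7],0],
  [[0,0,0],[0,0,-7],0],
  [[0,0,0],[0,0,-7],0],
  [[0,0,0],[0,0,-7],0],
  [[0,0,0],[0,0,-7],0],
  [[0,0,0],[0,0,0],0],
  [[0,0,0],[0,0,0],0],
])

```text
time_s: 26.6
ee_pos: [0.5122, -0.0524, 0.2091]
tcp_rot: [-3.137, -0.0, 0.471]
contact_force: [-1.1, 1.1, 6.2]
opening: 0.0115
grip_force: 32.8
```

```bash
python3 f.py
```

```text
26.6 [ 0.51222976 -0.0524458   0.20910644] [-1.79752257e+02 -2.18669293e-02  2.70034551e+01] [ 0.42  0.19 -0.43  1.69  0.08  1.29 -1.12] [-1.14579867  1.09873373  6.19642535]
side ball_5_center [(array([218.7, 212.1]), 0.36)]
side handle [(array([230. , 172.6]), 0.77)]
top ball_5_center [(array([152.1, 234.8]), 0.71)]
top handle []
```

Emit:
play_rows([
  [[0,0,0],[0,0,-5],0],
  [[0,0,0],[0,0,-6],0],
  [[0,0,0],[0,0,-6],0],
  [[0,0,0],[0,0,-6],0],
  [[0,0,0],[0,0,-5],0],
  [[0,0,0],[0,0,0],0],
  [[0,0,0],[0,0,0],0],
  [[0,0,0],[0,0,0],0],
])

```text
time_s: 27.9
ee_pos: [0.5123, -0.0524, 0.2091]
tcp_rot: [-3.137, -0.001, -0.017]
contact_force: [-1.7, -0.1, 5.9]
opening: 0.0114
grip_force: 32.8
```

Emit:
play_rows([
  [[0,0,0],[0,0,0],0.6],
  [[0,0,0],[0,0,0],0.6],
  [[0,0,0],[0,0,0],0.6],
  [[0,0,2],[0,0,0],0.6],
  [[0,0,3],[0,0,0],0.6],
  [[0,0,3],[0,0,10],0.6],
  [[0,0,0],[0,0,10],0.6],
  [[0,-2,0],[0,0,10],0.6],
])

```text
time_s: 28.9
ee_pos: [0.5121, -0.0709, 0.2888]
tcp_rot: [-3.136, -0.0, 0.514]
contact_force: [0.3, 0.2, -1.1]
opening: 0.0511
grip_force: 0.0
```

Emit:
play_rows([
  [[0.3,-2,0],[0,0,10],0.6],
  [[0.3,-2,0],[0,0,10],0.6],
  [[0.3,-2,0],[0,0,10],0.6],
  [[0.3,-2,0],[0,0,10],0.6],
  [[0.3,-2,0],[0,0,10],0.6],
  [[0.3,-1,0],[0,0,10],0.6],
  [[0,0,0],[0,0,10],0.6],
  [[0,0,0],[0,0,0],0.6],
])

```text
time_s: 29.9
ee_pos: [0.5297, -0.1825, 0.2881]
tcp_rot: [-3.136, 0.0, 1.726]
contact_force: [0.7, 0.2, 0.1]
opening: 0.0516
grip_force: 0.0
```

Emit:
play_rows([
  [[0,0,-2],[5,0.9,0],0.6],
  [[0,0,-2],[5,0.9,0],0.6],
  [[0,0,-2],[5,0.9,0],0.6],
  [[0,0,-3],[5,0.9,0],0.6],
  [[0,0,-3],[5,0.9,0],0.6],
  [[0,0,-3],[5,0.9,0],0.6],
  [[0,0,-2],[0,0,0],0.6],
  [[0,0,0],[0,0,0],0.6],
])

```text
time_s: 30.9
ee_pos: [0.5293, -0.1815, 0.1172]
tcp_rot: [-3.12, -0.532, 1.721]
contact_force: [0.6, 0.3, 1.6]
opening: 0.0509
grip_force: 0.0
```

```bash
python3 w.py w7 cup; python3 - <<'E'
from h import *
p=cv2.imread('pics/w7.png')
for q in ['ball_%d_center'%i for i in (0,3,4,5)]+['spout','handle']:
    print(q,[(np.round(x['at'],1),round(x['confidence'],2)) for x in arm.spot_point('wrist',q)[:4]])
z=np.load('w7.npz');c=list(cam('wrist'));c[2]=z['R'];c[3]=z['e']
print(proj(c,[[.5159,-.0831,.046],[.5110,-.0520,.087],[.5427,-.0463,.087]]))
cv2.imwrite('pics/w7b.png',cv2.resize(p[0:260,100:440],(788,600)))
E
```

```text
30.9 [ 0.5293 -0.1815  0.1172] [-178.8  -30.5   98.6] [ 0.82  0.64 -0.44  1.42 -0.17  1.45  0.62] [0.6 0.3 1.6]
cup [([258.2, 141.4], 0.9, [0.5156, -0.0803, 0.0]), ([246.0, 136.3], 0.72, [0.504, -0.0771, 0.0])]
  cut 0.8 657 top z 0.0427 top centre [ 0.5189 -0.0983  0.0391] size [0.04  0.015 0.008] minRect ((519.7869873046875, -99.98538208007812), (40.92301940917969, 10.475539207458496), 12.380823135375977)
ball_0_center [(array([246.8, 137.9]), 0.6)]
ball_3_center []
ball_4_center []
ball_5_center [(array([305.2,  51.5]), 0.79)]
spout [(array([258.6, 120.2]), 0.63)]
handle []
[[257.87061191 121.75706569]
 [257.74036261  51.3193678 ]
 [306.33395976  50.24272489]]
```

View pics/w7b.png

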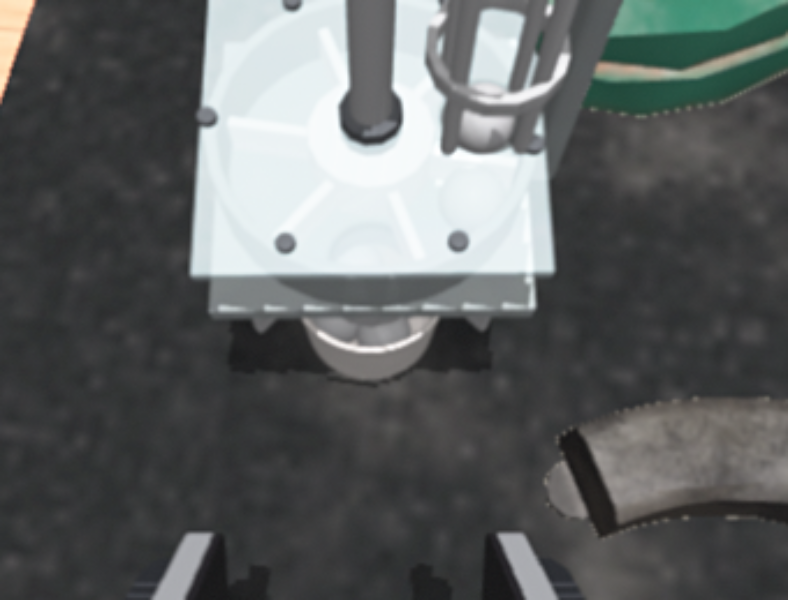

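```bash
python3 - <<'E'
from h import *
z=np.load('w7.npz');c=list(cam('wrist'));c[2]=z['R'];c[3]=z['e']
for h in (.03,.04,.05,.062,.072):print(h,proj(c,[[.5159,-.0831,h],[.5159-.0022,-.0831+.0123,h],[.5159+.0022,-.0831-.0123,h]]).round(1).tolist())
D=z['d'];K=cloud
for r in range(94,150,4):
    m=np.zeros(D.shape,bool);m[r,257]=1;P=cloud(c,D,m);print(r,P.round(4).tolist(),z['p'][r,245:272:3].mean(1).astype(int).tolist())
x=arm.cut_out('wrist','ball_0_center')
for y in x[:3]:
    v,u=np.nonzero(y['region']);P=cloud(c,D,y['region']);print(y['confidence'],u.min(),u.max(),v.min(),v.max(),np.median(P,0))
E
```

```text
0.03 [[257.9, 130.5], [257.6, 116.3], [258.2, 145.0]]
0.04 [[257.9, 125.1], [257.6, 110.5], [258.2, 140.2]]
0.05 [[257.9, 119.4], [257.5, 104.3], [258.2, 135.0]]
0.062 [[257.8, 111.9], [257.5, 96.1], [258.1, 128.1]]
0.072 [[257.7, 105.1], [257.4, 88.7], [258.1, 121.9]]
94 [[0.5155, -0.0835, 0.0872]] [238, 239, 239, 238, 238, 237, 238, 238, 237]
98 [[0.5159, -0.086, 0.0865]] [238, 237, 232, 230, 230, 230, 230, 230, 236]
102 [[0.5164, -0.0889, 0.0868]] [234, 230, 233, 234, 234, 234, 233, 233, 234]
106 [[0.5168, -0.0915, 0.0864]] [231, 233, 234, 237, 238, 237, 237, 236, 233]
110 [[0.5173, -0.0944, 0.0867]] [233, 239, 243, 242, 242, 241, 237, 238, 239]
114 [[0.5177, -0.0968, 0.0862]] [238, 240, 242, 242, 241, 240, 238, 238, 238]
118 [[0.5181, -0.0995, 0.0861]] [201, 203, 205, 204, 205, 205, 205, 201, 199]
122 [[0.5181, -0.0995, 0.0804]] [88, 88, 92, 93, 90, 90, 88, 89, 94]
126 [[0.518, -0.0996, 0.0746]] [87, 90, 92, 94, 93, 91, 89, 89, 92]
130 [[0.5179, -0.0993, 0.0673]] [89, 88, 89, 89, 89, 87, 88, 89, 88]
134 [[0.518, -0.0997, 0.0616]] [114, 145, 145, 144, 141, 122, 107, 143, 148]
138 [[0.5178, -0.0986, 0.0518]] [143, 126, 100, 103, 105, 104, 100, 102, 104]
142 [[0.5165, -0.0917, 0.0268]] [142, 141, 135, 116, 132, 136, 153, 151, 147]
146 [[0.5168, -0.0937, 0.0232]] [135, 116, 108, 112, 131, 142, 148, 153, 142]
```

```bash
python3 - <<'E'
import numpy as np
g=np.load('w7.npz')['p'].astype(int).mean(2)
for r in range(90,120):print(r,''.join(chr(97+int(np.clip((v-222)/1,0,24))) for v in g[r,236:282]))
print()
for r in range(134,156):print(r,''.join(chr(97+int(np.clip((v-60)/8,0,24))) for v in g[r,226:290]))
E
```

```text
90 rrrrrsssrrrsttssssssssssssrrsrrpqtyyyyytqqqqrr
91 rrrssssrrrrsssssssrssrrrsrrrsrrqqrxyyyywrqqrqq
92 rrsrsrrrrqqrrrrrrrsssrssrrrrrssqpqvyyyyytqrqqq
93 rsrssrqqqrqqqqqrqrrrrrrrrrqrrrrqppsyyyyyvsqqqr
94 rrssrrqrrqqqrqrrqqqqqqqqpqqqqqqrqprwyyyyxsqqrq
95 rssrrqqqqqqrqqqqqqppppoooooppppqqqqtyyyyyurrrr
96 ssrrrqqqrqqqqqqppoommllllllmlnnpqqprxyyyywsrrr
97 ssrrrqqqqqrqqppnmlkjijjiijijjjlmopqquyyyyyurqr
98 rrqqqqrqqqqqpnmkjiiiiiijiiiiiiijloqpsyyyyywrrr
99 rqqqqqqrrqponliiiiijjkkllkkjkjiijnqpqvyyyyytrr
100 rqqqqqqqqpomjiiijkkllmmmmmlmllkjjlpqqtyyyyyvsr
101 qqqrqqqqqomjiijkllmmmmnmmmmmlmllklppqrwyyyyytr
102 qqqqqrqpomjiijllmmmmmmmmmmmlmllmlmoqqquyyyyyus
103 qqqrrrqpnjijklmmmmmmmmmlmlllmlmmmmnpqqsxyyyyxs
104 qqrqrqqnkijkmmmmmllmmmlllmmmmmmmmmmoqqrvyyyyyu
105 rqqqqqpljijmlmmlmmmnnnnnonnnmmmmmlmnqqqtyyyyyx
106 rqrqqqnjijlllllmnopqqqqppppppoonmllmpqqrwyyyyy
107 qrrrqpmiikllllnorsttttsrqppqqqqponmmorqruyyyyy
108 rrrrqokijkllmoqstuuututsrqpqrrrrqpnmnpqqsyyyyy
109 rrrrpojikllmortuuvvvuuutsrqpqrrrqqpomoqqrvyyyy
110 rrrrqnjjklmoruvvuvuvvuuttsrpqqqrrrqpopqqqsyyyy
111 qqrqpmjjknqstuuvvvvvvvuuttrqpqrrrrr
[... 1238 characters left out ...]
wslhgfbaaa
146 aaaaaaacfggjpuxwuqmjhhhgggggghiijkkkklllllkkjjjjkmrvxvrlhggdaaaa
147 aaaaaaaaeggghlrvxwurmjhgggjkhghijjkkkklllkkjkkmpsuxwtnjhggfcaaaa
148 aaaaaaaacfggggjnrvxxuspmlmnnjgghijjjjjkkkllmoruwxvsokhggggfaaaaa
149 aaaaaaaabeggggghjnrvwxxvutsqmjijjjjkkkklortuvxyvtokhggggggdaaaaa
150 aaaaaaaaadfgggggghjmqtuwxxwvutttssstttssuxyyvtsnjhggggghgfbaaaaa
151 aaaaaaaaaaegggggggghijmprsuvxyyyyyyyyyxwtstsnkihhghhhhhhgdaaaaaa
152 aaaaaaaaaacfggggghhhgghiijloqsttttstttspmjjihhghhhhhhhhgeaaaaaaa
153 aaaaaaaaaaadggghghhhhhhgghhhiiiiiiiijjiihghhhhhhhhhhhhgfbaaaaaaa
154 aaaaaaaaaaaaegghghhhhhhhhhhhgghggggggghhhhhhhhhhhhhhhhfcaaaaaaaa
155 aaaaaaaaaaaabeghhhhhhhhhhhhhhhhhhhhhhhhhhhhhhhhhhhhhhfdaaaaaaaaa
```

```bash
python3 -c "
from workcell import arm
print(arm.close_job())"
```

```text
the job is handed in; nothing more can be done
None
```

The cup is home in the V seat with four balls in it, the fifth is still in its rotor cell and the sixth in the magazine. I handed the job in at about 31 s, and it returned no verdict.

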